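# Draw out the drip drawer of the tea tray with the hook

## Task

Pick up the hook, drop its prong into the ring on the drip drawer under the slatted tea tray, and draw the drawer out with it until it comes up against the springy stop inside; keep a steady light pull of about 12 newtons on it there for a good second, never more than 25. Leave the drawer out, and set the hook back down standing upright on its rest board. Touch the drawer only with the hook, and leave the teapot, the cups and the candy box alone.

Things in the scene. Friction and masses are not known exactly. Their poses are not given: they have to be found in the camera images.
- hook: Hook tool standing on the rest board: bamboo block handle 120 long x 24 wide x 44 high (mm) with a 7 mm steel rod that leaves its front end (+x) 34 mm above the underside, runs level to x = 145 mm, then turns straight down as a prong. Origin: centre of the handle's underside; x towards the prong, z up. 150 g, centre of mass 10 to 15 mm ahead of the origin. Pinch the handle across its width.
- prong_tip (a point): Lower end of the hook's prong, at (145, 0, 4) mm in the hook's frame. The prong is straight, 7 mm thick and hangs 27 mm below the rod's underside.
- drawer: Shallow open bamboo drip drawer, loose, sliding on the table between the tea tray's cheeks (3 mm play each side); 190 deep, front 182 mm wide, its top edge 54 mm above the table. Origin: foot of its front face, middle; x points into the tray, so it is drawn out along -x. 200 to 420 g; sliding takes about 1 to 6 N. Starts 0 to 8 mm open.
- ring (a point): Centre of the steel ring fixed to the drawer's front, 17 mm ahead of the front face and 30 mm above the table. The ring lies flat (its hole runs vertically); hole 18 mm across, ring 28 mm across, 5 mm thick.
- tea_tray: Fixed bamboo tea tray with slatted top, 200 deep x 220 wide x 75 high (mm), the drawer under it. Origin: foot of its front, middle; x to its back. A stop hidden inside ends the drawer's travel 45 to 110 mm out from closed, differently each time; it is springy, about 2.5 N per mm, so the pull rises there well above the sliding force, and the drawer creeps back a few mm when let go.
- rest: Fixed dark wooden rest board of the hook, 250 x 90 x 8 mm, lying flat. Origin: centre of its underside, x along its length.
- teapot: Celadon teapot standing on the tea tray, 100 mm across, 88 high. Origin: centre of its underside.
- cup1: Small celadon cup, 58 mm across, 45 high, standing on the table. Origin: centre of its underside.
- cup2: The other such cup.
- candy_box: Hexagonal wooden candy box with six lidded cells, 164 mm across its corners, about 50 high. Origin: centre of its underside.
There are look-alikes about, which are no part of the job. Of the things like the hook, leave any that is black; of the rest the larger one is meant.

How it is judged:
By the outcome, as a careful person would: the job done as asked, in the order asked, and still so for the second after the job is handed in, with the robot touching nothing.
It also fails if it takes over 61 s, if anything falls off the work surface, if the arm or the gripper's body presses on something with over 40 N, if the wrist force passes 120 N, or if a joint passes its speed limit or range.

## Robot

A 6-joint arm with a two-finger parallel gripper is mounted at the origin on the work surface. World frame = base frame: x ahead of the robot, y to its left, z up, the work surface at z = 0. Lengths are in m, angles in rad, forces in N, time in s.
With the tool pointing down it reaches from about 0.4 to 0.925 m from the base axis. Payload 12.5 kg.
Tool frame: the origin (TCP) lies midway between the tips of the shut fingers; the grasp point (between the pads) lies robot.pinch_z behind it (robot.pinch_z is the distance from the TCP to the grasp point, in m); y points along the fingers, x is the direction in which the jaws open and shut, and the axes are right-handed (so a half turn about y gives the same grasp; the last joint's range is limited). The gripper opens to 95 mm and grips with 3 to 60 N. Pads are 20 mm wide; open, the fingers measure 119 mm over their backs; the gripper's body (75 mm by 180 mm) begins 59 mm behind the grasp point.
Start: joints at [-1.442, 0.491, 1.559, -0, 1.092, -0.106], TCP at [0.145, -0.608, 0.215] pointing down, gripper open.
Joint ranges: [-3.1, 3.1], [-0.84, 2.19], [0.05, 2.79], [-1.13, 4.28], [0.06, 2.93], [-2.69, 2.69]. Speed limits (rad/s): [2.22, 2.22, 2.79, 3.14, 3.14, 3.14].

## Interface

Orientations are given as [roll, pitch, yaw] about the fixed x, y, z axes, in that order (R = Rz(yaw) Ry(pitch) Rx(roll)).
In Python, from station import robot gives the robot as it stands.
- The arm moves only by the shell command python3 -m inch 'ROWS' [FORCE]. ROWS is JSON, one flat list of numbers, 7 for each row, row after row: the shift along the tool's x, y, z in units of 25 mm (1.0 is 25 mm), then the turn, a rotation vector about the tool's x, y, z in units of 6 degrees (1.0 is 6 degrees), then the opening, from -1 (shut) to 1 (fully open). In form: [tx, ty, tz, wx, wy, wz, gripper, tx, ty, tz, wx, wy, wz, gripper, ...]. A call has 1 to 10 rows; each row is the pose to reach, as a shift and turn from the pose measured when the call began, along the tool's axes at that moment; what a row does not reach only later rows make up. A row lasts 1/12 s, in which the tool goes at most 41.7 mm and 7.16 degrees, less where a joint would pass 70% of its speed; a pose out of reach is approached as far as the arm can. A call with a gripper value outside its range is refused whole. The fingers move at their own pace and stop on an object; FORCE is the grip in N (left out, the last holds). Time passes only in rows, so rows that repeat a pose let the fingers close. It gives the time, the measured TCP pose, the force and the opening at its end, in the units of the state.
- robot.sense(): the state, without advancing time (a new reading comes with each control period).
- robot.get_image(name): name is "scene" or "side" or "wrist"; returns a dict with "image" (384x512x3 uint8, red, green, blue), "mtx" (3x3 intrinsics, pixels), "R" (3x3) and "t" (3): a world point X has camera coordinates R X + t. Camera axes: x right, y down, z forward; pixel columns grow to the right and rows downward; lengths in m; the calibration is good to about 2 mm. A picture is of the moment at which its call begins. There is no depth.
- robot.finish_job(): hands the job in, once; it reports no verdict.
The state is a dict: "t": time; "joints": joint angles; "dq": joint speeds; "joint_torque": joint torques, N m; "tool_pos": TCP position; "tool_rot": TCP orientation; "wrist_force": force on the tool from outside, world axes, zero at the start; "ft_torque": the same for the moment, N m; "opening": opening from 0.0 (shut) to 1.0 (fully open).
Only numpy, scipy, OpenCV 4.12 (cv2) and the standard library are available. Lean on these libraries where they do the work, as an engineer would, in place of code of your own. Each camera call takes 0.05 s, during which the arm holds its last target. There are 200 camera calls.

## Working session

There is one attempt and no reset: what is moved stays moved. The work goes in short steps, Python scripts to look and compute and a shell command to move; the robot and the scene stay as the last step left them, time stands still between calls to the robot, and variables do not carry over. Pictures are saved under pics/ and viewed, about 8 in all and at most 12, crops included, and the job is handed in when it is done.

```bash
mkdir -p pics; ls; python3 - <<'E'
from station import robot
import cv2,numpy as np
print(robot.sense(), robot.pinch_z)
for n in ("scene","side"):
    d=robot.get_image(n); cv2.imwrite(f"pics/{n}0.png",cv2.cvtColor(d["image"],cv2.COLOR_RGB2BGR))
    np.savez(f"{n}0.npz",**d); print(n,d["mtx"].tolist(),d["R"].round(3).tolist(),d["t"])
E
```

```text
pics
{'t': 0.0, 'joints': array([-1.44161198e+00,  4.91557184e-01,  1.55945944e+00, -2.54416134e-05,
        1.09171406e+00, -1.05582948e-01]), 'dq': array([-0.00241251, -0.00122585,  0.00024997,  0.00139914,  0.00072713,
       -0.00093833]), 'joint_torque': array([-1.51916756e-03, -6.12647223e+01, -2.58182734e+01,  6.92371815e-02,
        4.81723482e-02, -8.03171520e-05]), 'tool_pos': array([ 0.14537904, -0.60759619,  0.21405979]), 'tool_rot': array([-1.57069883e+00,  1.13406613e-03, -1.33601724e+00]), 'wrist_force': array([ 0.43379678, -0.03121725,  0.2227217 ]), 'ft_torque': array([ 0.02692854,  0.06135358, -0.02513745]), 'opening': 1.0014308476836415} 0.0188
scene [[442.5278768087548, 0.0, 260.83359391838803], [0.0, 442.5278768087548, 195.26971520450786], [0.0, 0.0, 1.0]] [[0.596, 0.803, 0.014], [0.577, -0.416, -0.703], [-0.559, 0.428, -0.711]] [-0.29763032 -0.24077922  1.62419086]
side [[366.2451438945315, 0.0, 255.62950378044656], [0.0, 366.2451438945315, 189.60318759717876], [0.0, 0.0, 1.0]] [[1.0, -0.005, 0.001], [-0.003, -0.717, -0.697], [0.005, 0.697, -0.717]] [-0.50531759  0.03707181  1.17453887]
```

View pics/scene0.png

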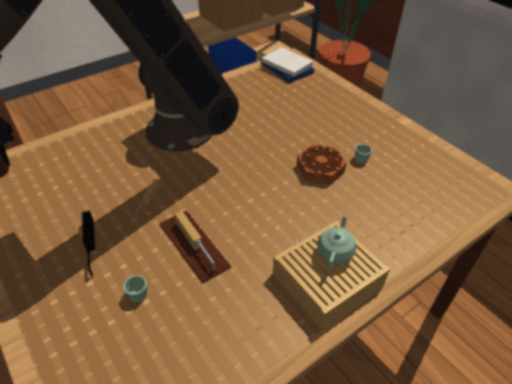

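View pics/side0.png

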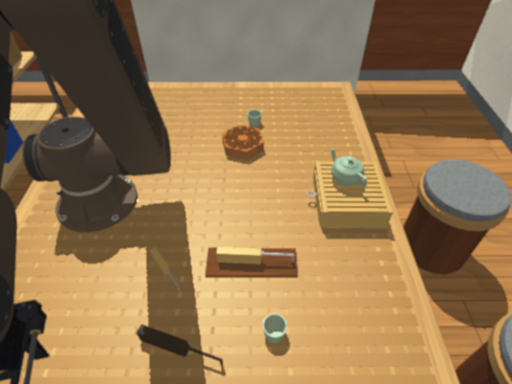

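The scene view shows the bamboo hook on the dark board (handle ~(187,228), prong ~(210,265)), and the tray with the teapot at (330,270). The side view shows the hook at (240,257) to (293,258), the ring at (312,193) on the tray's left side, the black hook at (180,345) and a small look-alike at (165,268).

```bash
cat > h.py <<'E'
import numpy as np,cv2
def ray(d,u,v):
    c=-d["R"].T@d["t"]; r=d["R"].T@np.linalg.inv(d["mtx"])@np.array([u,v,1.]); return c,r/np.linalg.norm(r)
def plane(d,u,v,z):
    c,r=ray(d,u,v); return c+r*(z-c[2])/r[2]
def tri(p):
    A=np.zeros((3,3));b=np.zeros(3)
    for d,u,v in p:
        c,r=ray(d,u,v);M=np.eye(3)-np.outer(r,r);A+=M;b+=M@c
    return np.linalg.solve(A,b)
def proj(d,X):
    q=d["mtx"]@(d["R"]@np.asarray(X)+d["t"]); return q[:2]/q[2]
E
python3 - <<'E'
from h import *
for n,roi in (("scene",(150,200,240,290)),("side",(195,235,310,290))):
    d=np.load(n+"0.npz"); im=d["image"]; x0,y0,x1,y1=roi
    hsv=cv2.cvtColor(im,cv2.COLOR_RGB2HSV); sub=hsv[y0:y1,x0:x1]
    m=((sub[...,2]<115)).astype(np.uint8)
    m=cv2.morphologyEx(m,cv2.MORPH_CLOSE,np.ones((3,3)))
    c=max(cv2.findContours(m,0,2)[0],key=cv2.contourArea)
    h=cv2.convexHull(c); q=cv2.approxPolyN(h,4).reshape(-1,2)+[x0,y0]
    P=np.array([plane(d,*p,0.008) for p in q]); print(n,q.tolist(),P[:,:2].round(3).tolist(),P.mean(0).round(4),np.linalg.norm(P-np.roll(P,1,0),axis=1).round(3))
    # handle
    inside=cv2.fillPoly(np.zeros_like(m),[h],1)
    m2=(inside&(sub[...,2]>140)&(sub[...,1]>80)).astype(np.uint8)
    c=max(cv2.findContours(m2,0,2)[0],key=cv2.contourArea); r=cv2.minAreaRect(c); b=cv2.boxPoints(r)+[x0,y0]
    print(" handle",b.round(1).tolist(),[plane(d,*p,0.052)[:2].round(3).tolist() for p in b])
S=np.load("scene0.npz")["image"];D=np.load("side0.npz")["image"]
f=lambda a,k:cv2.resize(a,None,fx=k,fy=k,interpolation=cv2.INTER_CUBIC)
a=f(S[195:285,150:240],4.4);b=f(D[150:235,300:400],4)
c=f(D[240:285,200:310],3.6);
cv=np.zeros((600,800,3),np.uint8);cv[:396,:396]=a;cv[:340,400:800]=b;cv[400:562,:396]=c
e=f(S[220:330,260:395],2.3);cv[345:345+253,400:400+e.shape[1]]=e
cv2.imwrite("pics/crop1.png",cv[...,::-1])
E
```

```text
scene [[231, 267], [202, 284], [158, 223], [186, 210]] [[0.623, -0.192], [0.623, -0.283], [0.368, -0.277], [0.371, -0.185]] [ 0.4962 -0.2344  0.008 ] [0.252 0.091 0.255 0.092]
 handle [[175.7, 215.2], [182.2, 210.7], [200.7, 237.1], [194.2, 241.6]] [[0.409, -0.236], [0.405, -0.212], [0.52, -0.22], [0.523, -0.242]]
side [[298, 269], [220, 274], [218, 262], [292, 257]] [[0.619, -0.259], [0.408, -0.273], [0.401, -0.235], [0.605, -0.22]] [ 0.5082 -0.2467  0.008 ] [0.041 0.211 0.038 0.205]Traceback (most recent call last):
  File "<stdin>", line 13, in <module>
ValueError: max() iterable argument is empty
```

```bash
python3 - <<'E'
from h import *
S=np.load("scene0.npz")["image"];D=np.load("side0.npz")["image"]
def f(a,k,w,h): return cv2.resize(a,(w,h),interpolation=cv2.INTER_CUBIC)
cv=np.zeros((600,800,3),np.uint8)
cv[:396,:396]=f(S[195:285,150:240],0,396,396);cv[:340,400:800]=f(D[150:235,300:400],0,400,340)
cv[400:562,:396]=f(D[240:285,200:310],0,396,162);cv[345:598,400:710]=f(S[220:330,260:395],0,310,253)
cv2.imwrite("pics/crop1.png",cv[...,::-1])
E
```

```text
(no output)
```

View pics/crop1.png

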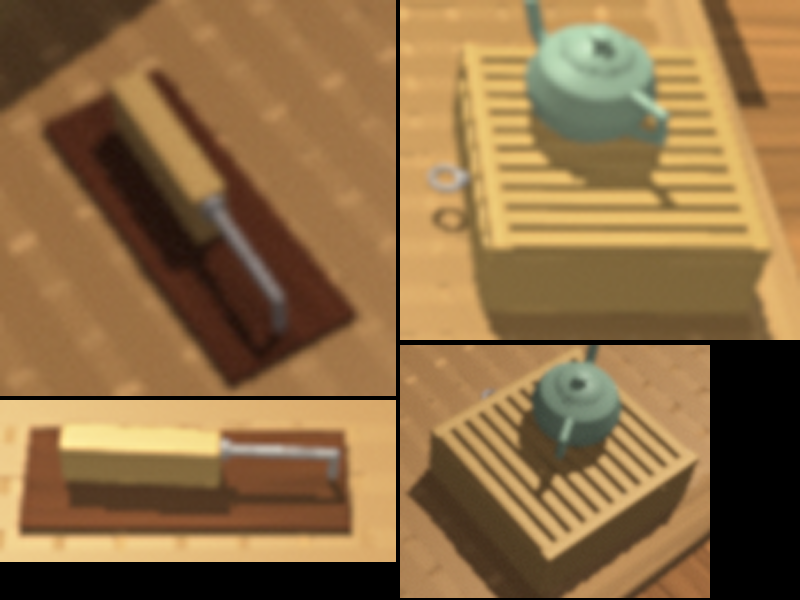

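The crop shows the hook upright on the board. In the side crop the ring is at (446,177), its shadow at (450,217), and the tray top corners at (463,48), (491,247), (768,247) and (703,47). The scene crop has the top corners at (435,433), (549,558) and (695,460), with the ring just visible at (488,392).

```bash
python3 - <<'E'
from h import *
S=np.load("scene0.npz");D=np.load("side0.npz")
sd=lambda u,v:(D,300+(u-400)/4-.4,150+v/4-.4)
sc=lambda u,v:(S,260+(u-400)/2.296-.3,220+(v-345)/2.3-.3)
for nm,a,b in (("FR",(491,247),(435,433)),("BR",(768,247),(549,558)),("BL",(703,47),(695,460)),("ring",(446,177),(488,392))):
    z=.03 if nm=="ring" else .075
    print(nm,tri([sd(*a),sc(*b)]).round(4),plane(*sd(*a),z)[:2].round(4),plane(*sc(*b),z)[:2].round(4))
print("FL",plane(*sd(463,48),.075).round(4))
# handle side crop : top front right etc.
s2=lambda u,v:(D,200+u/3.6-.4,240+(v-400)/3.6-.4)
s3=lambda u,v:(S,150+u/4.4-.4,195+v/4.4-.4)
print("handle top-side FR/BR",[plane(*s2(*p),.052)[:2].round(4) for p in ((220,459),(62,453),(63,428),(220,437))])
print("scene handle top",[plane(*s3(*p),.052)[:2].round(4) for p in ((112,92),(203,203),(224,188),(145,72))])
print("tip",tri([s2(333,478),s3(280,326)]).round(4), "bend", tri([s2(336,453),s3(277,292)]).round(4),"rodroot",tri([s2(224,448),s3(212,200)]).round(4))
E
```

```text
FR [ 0.6986 -0.1029  0.063 ] [ 0.6953 -0.1109] [ 0.7066 -0.1107]
BR [ 0.8948 -0.1106  0.0722] [ 0.8933 -0.1119] [ 0.8963 -0.113 ]
BL [0.899  0.103  0.0714] [0.8971 0.1035] [0.9021 0.0967]
ring [ 0.6779 -0.0072  0.0406] [0.6805 0.0008] [0.6707 0.0007]
FL [0.7008 0.1031 0.075 ]
handle top-side FR/BR [array([ 0.5174, -0.2458]), array([ 0.401, -0.24 ]), array([ 0.4002, -0.2177]), array([ 0.5177, -0.2264])]
scene handle top [array([ 0.4093, -0.2378]), array([ 0.5227, -0.2372]), array([ 0.5201, -0.2207]), array([ 0.4064, -0.2118])]
tip [ 0.6036 -0.2361  0.0131] bend [ 0.6033 -0.2358  0.0465] rodroot [ 0.5202 -0.2306  0.0459]
```

```bash
cat >> h.py <<'E'
from scipy.spatial.transform import Rotation as Ro
def row(s,pos,yaw):   # yaw of tool x, degrees, tool down
    R0=Ro.from_euler("xyz",s["tool_rot"]);R1=Ro.from_euler("xyz",[-90,0,yaw],degrees=True)
    return (R0.inv().apply(np.array(pos)-s["tool_pos"])/.025).round(2),((R0.inv()*R1).as_rotvec(degrees=True)/6).round(2)
E
python3 - <<'E'
from h import *
from station import robot
print(row(robot.sense(),[.482,-.231,.2],-93))
E
```

```text
(array([-11.52,   0.58,  16.6 ]), array([ 0.  ,  2.74, -0.01]))
```

```bash
python3 -m inch '[-5.8,0.3,8.3,0,1.4,0,1,-5.8,0.3,8.3,0,1.4,0,1,-11.52,0.58,16.6,0,2.74,0,1,-11.52,0.58,16.6,0,2.74,0,1,-11.52,0.58,16.6,0,2.74,0,1,-11.52,0.58,16.6,0,2.74,0,1,-11.52,0.58,16.6,0,2.74,0,1,-11.52,0.58,16.6,0,2.74,0,1,-11.52,0.58,16.6,0,2.74,0,1,-11.52,0.58,16.6,0,2.74,0,1]'; python3 -m inch '[0,0,0,0,0,0,1,0,0,0,0,0,0,1]'; python3 - <<'E'
from h import *
from station import robot
print(row(robot.sense(),[.482,-.231,.2],-93))
E
```

```text
t: 0.93
tool_pos: [0.4232, -0.2959, 0.2024]
tool_rot: [-1.571, 0.001, -1.623]
wrist_force: [0.9, -0.7, 0.5]
opening: 0.999
t: 1.1
tool_pos: [0.4243, -0.2941, 0.2022]
tool_rot: [-1.572, 0.001, -1.619]
wrist_force: [-0.3, -1.5, 0.1]
opening: 1.003
(array([-2.63,  0.09,  2.18]), array([ 0.01,  0.04, -0.01]))
```

```bash
python3 -m inch '[-2.63,0.8,2.18,0,0.04,0,1,-2.63,0.8,2.18,0,0.04,0,1,-2.63,0.8,2.18,0,0.04,0,1,-2.63,0.8,2.18,0,0.04,0,1,-2.63,0.8,2.18,0,0.04,0,1]'; python3 - <<'E'
from h import *
from station import robot
d=robot.get_image("wrist");np.savez("w1.npz",**d);cv2.imwrite("pics/w1.png",d["image"][...,::-1])
E
```

```text
t: 1.52
tool_pos: [0.4813, -0.2319, 0.1821]
tool_rot: [-1.572, 0.001, -1.623]
wrist_force: [1.0, -0.5, -0.5]
opening: 0.998
```

View pics/w1.png

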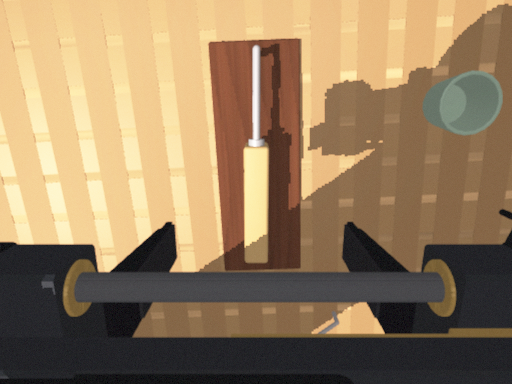

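The wrist view shows the handle between the open fingers: front corners about (245,147) and (268,147), back end about (246,262) and (268,262), with the prong bend at (256,48).

```bash
python3 - <<'E'
from h import *
from station import robot
d=np.load("w1.npz")
P=lambda u,v,z:plane(d,u,v,z)[:2].round(4)
a=P(245,147,.052);b=P(268.5,147,.052);c=P(246,262,.052);e=P(268.5,262,.052);t=P(256.5,49,.042)
print(a,b,c,e,t,"ctr",(a+b+c+e)/4)
v=t-(c+e)/2;print("yaw",np.degrees(np.arctan2(v[1],v[0])),np.linalg.norm(v),[P(*q,.008) for q in((211,44),(300,40),(228,270),(300,268))])
o=(a+b+c+e)/4;s=robot.sense()
for z in (.06,.013):print(row(s,[.482,-.231,z],-93))
E
```

```text
[ 0.5201 -0.2212] [ 0.5189 -0.2429] [ 0.4031 -0.2147] [ 0.4019 -0.2377] [ 0.6047 -0.2363] ctr [ 0.461    -0.229125]
yaw -2.859578666359071 0.20245209309858966 [array([ 0.6168, -0.1921]), array([ 0.6158, -0.2791]), array([ 0.3712, -0.1896]), array([ 0.3695, -0.2745])]
(array([-0.05,  4.89,  0.04]), array([ 0.01, -0.01, -0.01]))
(array([-0.05,  6.77,  0.04]), array([ 0.01, -0.01, -0.01]))
```

```bash
python3 -m inch '[-0.07,4,0,0,0,0,1,-0.07,4,0,0,0,0,1,-0.07,4,0,0,0,0,1,-0.07,6.4,0,0,0,0,1,-0.07,6.4,0,0,0,0,1,-0.07,6.77,0,0,0,0,1,-0.07,6.77,0,0,0,0,1,-0.07,6.77,0,0,0,0,1]' 30; python3 -m inch '[0,0,0,0,0,0,0,0,0,0,0,0,0,-0.5,0,0,0,0,0,0,-1,0,0,0,0,0,0,-1,0,0,0,0,0,0,-1,0,0,0,0,0,0,-1,0,0,0,0,0,0,-1,0,0,0,0,0,0,-1]' 50
```

```text
t: 2.23
tool_pos: [0.4809, -0.2314, 0.0138]
tool_rot: [-1.571, 0.001, -1.626]
wrist_force: [-0.3, -0.4, -0.4]
opening: 1.0
t: 2.9
tool_pos: [0.481, -0.2314, 0.0138]
tool_rot: [-1.571, 0.001, -1.625]
wrist_force: [0.3, 0.1, -0.3]
opening: 0.495
```

```bash
python3 -m inch '[0,0,0,0,0,0,-1,0,0,0,0,0,0,-1,0,0,0,0,0,0,-1,0,0,0,0,0,0,-1,0,0,0,0,0,0,-1,0,0,0,0,0,0,-1,0,0,0,0,0,0,-1,0,0,0,0,0,0,-1]' 50;python3 -m inch '[0,0,0,0,0,0,-1,0,-1,0,0,0,0,-1,0,-2,0,0,0,0,-1,0,-3,0,0,0,0,-1,0,-3.4,0,0,0,0,-1,0,-3.4,0,0,0,0,-1,0,-3.4,0,0,0,0,-1]' 60;  python3 - <<'E'
from h import *
from station import robot
s=robot.sense();a=2.0
print(row(s,[.54,-.012,.1],-91))
E
```

```text
t: 3.57
tool_pos: [0.4809, -0.2313, 0.0138]
tool_rot: [-1.571, 0.001, -1.625]
wrist_force: [1.0, 0.5, -0.6]
opening: 0.253
t: 4.15
tool_pos: [0.4808, -0.2314, 0.0984]
tool_rot: [-1.571, 0.001, -1.625]
wrist_force: [0.3, -0.3, -2.9]
opening: 0.25
(array([-8.89, -0.06,  1.88]), array([ 0.  , -0.35, -0.01]))
```

```bash
python3 -m inch '[-1.2,-0.06,0.3,0,-0.1,0,-1,-2.4,-0.06,0.6,0,-0.35,0,-1,-3.6,-0.06,0.9,0,-0.35,0,-1,-4.8,-0.06,1.2,0,-0.35,0,-1,-6,-0.06,1.5,0,-0.35,0,-1,-7.2,-0.06,1.8,0,-0.35,0,-1,-8.4,-0.06,2.1,0,-0.35,0,-1,-9.3,-0.06,2.4,0,-0.35,0,-1,-9.3,-0.06,2.45,0,-0.35,0,-1,-9.3,-0.06,2.45,0,-0.35,0,-1]' ; python3 -m inch '[0,0,0,0,0,0,-1,0,0,0,0,0,0,-1,0,0,0,0,0,0,-1]'; python3 - <<'E'
from h import *
from station import robot
D=np.load("side0.npz");print("candy",plane(D,243,143,.045).round(3))
print(robot.sense()["tool_pos"])
cv=np.zeros((600,800,3),np.uint8)
for n in("side","scene","wrist"):
    d=robot.get_image(n);np.savez(n[0]+"2.npz",**d)
    if n=="side": cv[:320,:400]=cv2.resize(d["image"][150:230,250:350],(400,320),interpolation=2)
    if n=="scene": cv[:320,400:]=cv2.resize(d["image"][190:270,220:320],(400,320),interpolation=2)
    if n=="wrist": cv[320:600,:400]=cv2.resize(d["image"][:280,56:456],(400,280))
cv2.imwrite("pics/c2.png",cv[...,::-1])
E
```

```text
t: 4.98
tool_pos: [0.5543, -0.0015, 0.0983]
tool_rot: [-1.574, 0.001, -1.586]
wrist_force: [-0.8, -0.7, -2.3]
opening: 0.255
t: 5.23
tool_pos: [0.5539, -0.0024, 0.0977]
tool_rot: [-1.575, 0.001, -1.588]
wrist_force: [-0.5, -0.0, -1.7]
opening: 0.249
candy [0.461 0.238 0.045]
[ 0.55389186 -0.00240924  0.09770687]
```

View pics/c2.png

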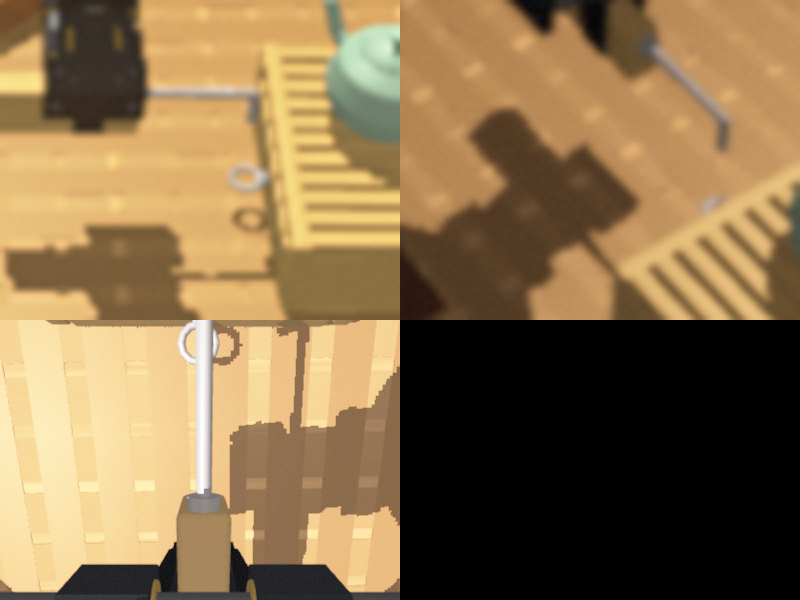

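The side crop has the prong tip at (252,121) above the ring at (247,176). The wrist crop has the ring centre at (199,343), almost under the rod. In the scene crop the tip is at (723,148) and the ring at (712,204).

```bash
python3 - <<'E'
from h import *
d=np.load("w2.npz");D=np.load("s2.npz")
E
python3 - <<'E'
import sys
sys.path.insert(0,'.')
from h import *
import os
os.chdir('.')
W=np.load("w2.npz");S0=np.load("scene0.npz");D0=np.load("side0.npz")
# ring in wrist: bright grey low-sat pixels near (255,23)
im=W["image"];hs=cv2.cvtColor(im,cv2.COLOR_RGB2HSV)
m=((hs[...,1]<45)&(hs[...,2]>120)).astype(np.uint8);m[60:]=0;m[:,:225]=0;m[:,290:]=0;
ys,xs=np.where(m);print("ring px",xs.min(),xs.max(),ys.min(),ys.max())
for u,v in((255,23),(234.5,23),(275,23)):print("ring wrist",plane(W,u,v,.030).round(4))
sd=lambda u,v:(D0,250+u/4-.4,150+v/4-.4)
sc=lambda u,v:(S0,220+(u-400)/4-.4,190+v/4-.4)
print("ring side",plane(*sd(246,176),.03).round(4),"tri",tri([sd(246,176),(W,255,23)]).round(4))
print("tip tri",tri([sd(252,121),sc(723,148)]).round(4),"side@.096",plane(*sd(252,121),.096).round(4),"scene",plane(*sc(723,148),.096).round(4))
print("bend",tri([sd(253,94),sc(722,122)]).round(4))
for z in(.131,.124):print("rod wrist",plane(W,260.5,100,z).round(4),plane(W,260.5,20,z).round(4))
E
```

```text
ring px 234 274 0 59
ring wrist [ 0.6822 -0.0021  0.03  ]
ring wrist [0.6825 0.0115 0.03  ]
ring wrist [ 0.682  -0.0155  0.03  ]
ring side [0.6806 0.0018 0.03  ] tri [ 0.6805 -0.0022  0.0344]
tip tri [ 0.6772 -0.0033  0.0961] side@.096 [ 0.6773 -0.0036  0.096 ] scene [ 0.677 -0.003  0.096]
bend [ 0.6753 -0.0046  0.1233]
rod wrist [ 0.6316 -0.0047  0.131 ] [ 0.6609 -0.0052  0.131 ]
rod wrist [ 0.6317 -0.0048  0.124 ] [ 0.6625 -0.0052  0.124 ]
```

```bash
python3 -m inch '[-0.12,0,0.12,0,0,0,-1,-0.12,1,0.12,0,0,0,-1,-0.12,2.1,0.12,0,0,0,-1,-0.12,2.1,0.12,0,0,0,-1,-0.12,2.1,0.12,0,0,0,-1]' ; python3 - <<'E'
from h import *
from station import robot
print(robot.sense()["tool_pos"])
cv=np.zeros((600,800,3),np.uint8)
for n in("side","scene","wrist"):
    d=robot.get_image(n);np.savez(n[:2]+"3.npz",**d)
    if n=="side": cv[:300,:400]=cv2.resize(d["image"][170:215,285:345],(400,300),interpolation=2)
    if n=="scene": cv[:300,400:]=cv2.resize(d["image"][215:260,270:330],(400,300),interpolation=2)
    if n=="wrist": cv[300:600,:400]=cv2.resize(d["image"][:150,156:356],(400,300))
cv2.imwrite("pics/c3.png",cv[...,::-1])
E
```

```text
t: 5.8
tool_pos: [0.5567, 0.0009, 0.0453]
tool_rot: [-1.576, 0.001, -1.588]
wrist_force: [0.3, -1.6, -1.0]
opening: 0.249
[0.55671658 0.00085275 0.04525872]
```

View pics/c3.png

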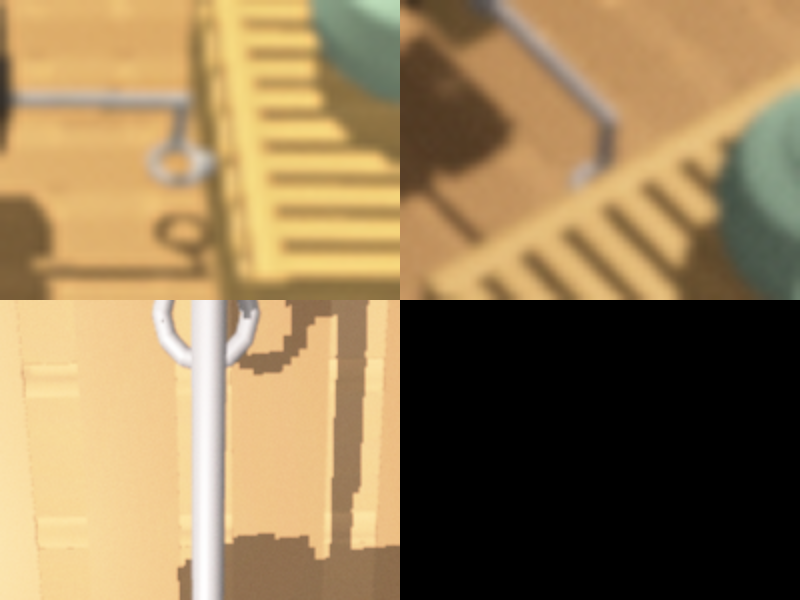

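The side crop shows the tip at about (178,148), just above and behind the ring centre (180,164). The wrist crop has the ring centred at x≈206 with the rod at 208, so the lateral alignment is good.

```bash
python3 - <<'E'
from h import *
D=np.load("si3.npz");W=np.load("wr3.npz");S=np.load("sc3.npz")
k=400/60
sd=lambda u,v:(D,285+u/k-.4,170+v/k-.4)
sc=lambda u,v:(S,270+(u-400)/k-.4,215+v/k-.4)
print("ring",plane(*sd(180,164),.03),"tip?",plane(*sd(178,148),.043),plane(*sc(606,168),.043))
print("ring W edges",plane(W,156+153/2,5,.03),plane(W,156+259/2,5,.03),"rod",plane(W,260,5,.076),plane(W,260,100,.076))
E
```

```text
ring [ 0.68189087 -0.0007745   0.03      ] tip? [ 0.67929306 -0.00274128  0.043     ] [ 6.81237320e-01 -6.23145512e-04  4.30000000e-02]
ring W edges [0.68316419 0.01187177 0.03      ] [ 0.68270312 -0.01545359  0.03      ] rod [ 0.67062365 -0.00204933  0.076     ] [ 0.63520545 -0.00148961  0.076     ]
```

```bash
python3 -m inch '[-0.02,0.25,0.06,0,0,0,-1,-0.02,0.5,0.06,0,0,0,-1,-0.02,0.75,0.06,0,0,0,-1,-0.02,1.0,0.06,0,0,0,-1,-0.02,1.09,0.06,0,0,0,-1,-0.02,1.09,0.06,0,0,0,-1,-0.02,1.09,0.06,0,0,0,-1]' ; python3 - <<'E'
from h import *
from station import robot
cv=np.zeros((600,800,3),np.uint8)
for n in("side","wrist"):
    d=robot.get_image(n);np.savez(n[:2]+"4.npz",**d)
    if n=="side": cv[:600,:400]=cv2.resize(d["image"][165:225,290:330],(400,600),interpolation=2)
    else: cv[300:600,400:]=cv2.resize(d["image"][:150,156:356],(400,300))
cv2.imwrite("pics/c4.png",cv[...,::-1])
E
```

```text
t: 6.53
tool_pos: [0.5592, 0.0013, 0.0196]
tool_rot: [-1.572, 0.001, -1.588]
wrist_force: [0.4, 0.5, -0.9]
opening: 0.247
```

View pics/c4.png

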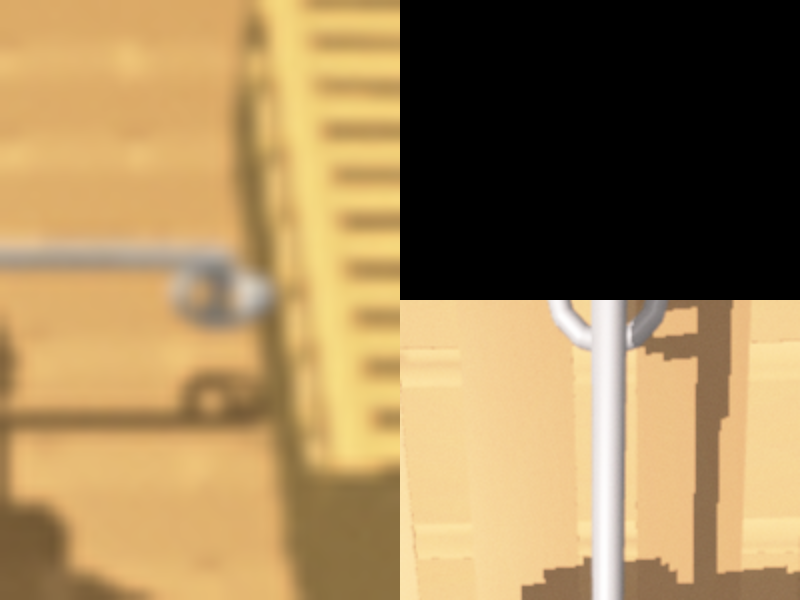

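The prong is through the ring: the side crop shows it inside the loop at (215,285), with no contact force. Now I'll pull.

```bash
python3 -m inch '[0,0.04,-0.1,0,0,0,-1,0,0.04,-0.25,0,0,0,-1,0,0.04,-0.4,0,0,0,-1,0,0.04,-0.55,0,0,0,-1,0,0.04,-0.7,0,0,0,-1,0,0.04,-0.85,0,0,0,-1,0,0.04,-1.0,0,0,0,-1,0,0.04,-1.15,0,0,0,-1,0,0.04,-1.3,0,0,0,-1,0,0.04,-1.4,0,0,0,-1]' ;python3 -m inch '[0,0,-0.06,0,0,0,-1,0,0,-0.12,0,0,0,-1,0,0,-0.16,0,0,0,-1]'
```

```text
t: 7.47
tool_pos: [0.524, 0.0018, 0.019]
tool_rot: [-1.572, 0.001, -1.588]
wrist_force: [2.6, -1.1, -0.3]
opening: 0.247
t: 7.72
tool_pos: [0.52, 0.0019, 0.0191]
tool_rot: [-1.571, 0.001, -1.588]
wrist_force: [1.0, -0.3, -1.8]
opening: 0.25
```

```bash
python3 -m inch '[0,0,-0.08,0,0,0,-1,0,0,-0.16,0,0,0,-1,0,0,-0.24,0,0,0,-1]'
```

```text
t: 7.97
tool_pos: [0.5138, 0.002, 0.0191]
tool_rot: [-1.571, 0.001, -1.588]
wrist_force: [1.3, 0.3, -0.4]
opening: 0.248
```

```bash
python3 -m inch '[0,0,-0.08,0,0,0,-1,0,0,-0.16,0,0,0,-1,0,0,-0.24,0,0,0,-1]'
```

```text
t: 8.22
tool_pos: [0.5076, 0.0021, 0.0191]
tool_rot: [-1.571, 0.001, -1.588]
wrist_force: [1.7, 0.3, -1.6]
opening: 0.246
```

```bash
python3 -m inch '[0,0,-0.08,0,0,0,-1,0,0,-0.16,0,0,0,-1,0,0,-0.24,0,0,0,-1]'
```

```text
t: 8.47
tool_pos: [0.5013, 0.0022, 0.0191]
tool_rot: [-1.571, 0.001, -1.587]
wrist_force: [1.1, 0.0, -2.1]
opening: 0.246
```

```bash
python3 - <<'E'
from h import *
from station import robot
d=robot.get_image("side");np.savez("si5.npz",**d)
cv2.imwrite("pics/c5.png",cv2.resize(d["image"][155:225,240:340],(800,560),interpolation=2)[...,::-1])
E
```

```text
(no output)
```

View pics/c5.png

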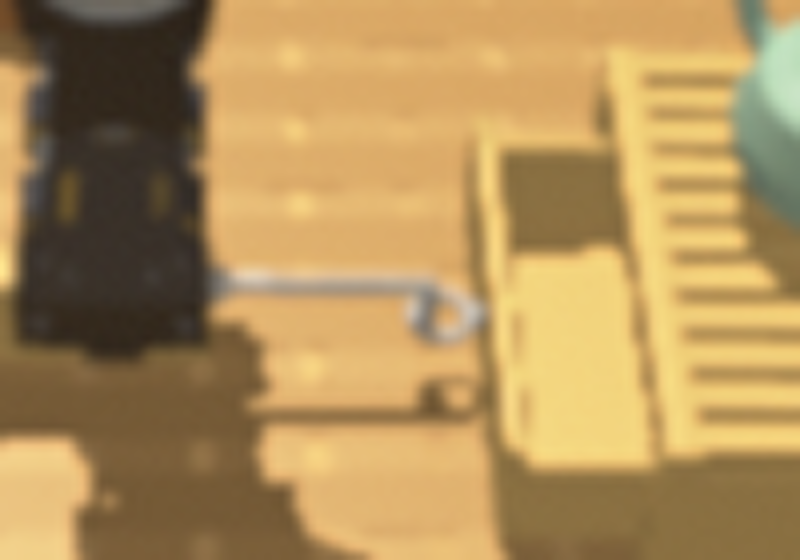

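```bash
python3 -m inch '[0,0,-0.08,0,0,0,-1,0,0,-0.16,0,0,0,-1,0,0,-0.24,0,0,0,-1]'
```

```text
t: 8.77
tool_pos: [0.4948, 0.0024, 0.0191]
tool_rot: [-1.572, 0.001, -1.588]
wrist_force: [1.0, 0.5, -0.8]
opening: 0.253
```

The drawer is coming out: its front is at (490,300) in the crop, and the prong at (425,305) sits in the ring. I'll keep pulling.

```bash
python3 -m inch '[0,0,-0.08,0,0,0,-1,0,0,-0.16,0,0,0,-1,0,0,-0.24,0,0,0,-1]'
```

```text
t: 9.02
tool_pos: [0.4886, 0.0024, 0.0191]
tool_rot: [-1.572, 0.001, -1.588]
wrist_force: [1.5, -0.7, -1.6]
opening: 0.248
```

```bash
python3 -m inch '[0,0,-0.08,0,0,0,-1,0,0,-0.12,0,0,0,-1]'
```

```text
t: 9.18
tool_pos: [0.4853, 0.0025, 0.0191]
tool_rot: [-1.572, 0.001, -1.588]
wrist_force: [1.6, -0.0, -2.2]
opening: 0.25
```

```bash
python3 -m inch '[0,0,-0.08,0,0,0,-1,0,0,-0.16,0,0,0,-1,0,0,-0.24,0,0,0,-1]'
```

```text
t: 9.43
tool_pos: [0.479, 0.0026, 0.0191]
tool_rot: [-1.572, 0.001, -1.587]
wrist_force: [1.7, 1.1, -1.5]
opening: 0.254
```

```bash
python3 -m inch '[0,0,-0.08,0,0,0,-1,0,0,-0.16,0,0,0,-1,0,0,-0.24,0,0,0,-1]'
```

```text
t: 9.68
tool_pos: [0.4734, 0.0026, 0.0192]
tool_rot: [-1.571, 0.001, -1.588]
wrist_force: [5.4, 0.1, -2.7]
opening: 0.25
```

```bash
python3 -m inch '[0,0,-0.04,0,0,0,-1,0,0,-0.07,0,0,0,-1,0,0,-0.07,0,0,0,-1]'
```

```text
t: 9.93
tool_pos: [0.4728, 0.0025, 0.0194]
tool_rot: [-1.568, 0.0, -1.588]
wrist_force: [7.1, -0.2, -2.7]
opening: 0.25
```

```bash
python3 -m inch '[0,0,-0.06,0,0,0,-1,0,0,-0.12,0,0,0,-1,0,0,-0.12,0,0,0,-1]'
```

```text
t: 10.18
tool_pos: [0.4717, 0.0023, 0.0198]
tool_rot: [-1.563, -0.0, -1.588]
wrist_force: [8.3, -0.8, -2.9]
opening: 0.247
```

```bash
python3 -m inch '[0,0.03,-0.08,-0.08,0,0,-1,0,0.03,-0.16,-0.12,0,0,-1,0,0.03,-0.16,-0.12,0,0,-1]'
```

```text
t: 10.43
tool_pos: [0.4702, 0.002, 0.0195]
tool_rot: [-1.57, -0.001, -1.588]
wrist_force: [11.4, -0.4, -2.4]
opening: 0.253
```

```bash
python3 -m inch '[0,0,-0.11,-0.06,0,0,-1,0,0,-0.11,-0.06,0,0,-1,0,0,-0.11,-0.06,0,0,-1]'
```

```text
t: 10.68
tool_pos: [0.4703, 0.0017, 0.02]
tool_rot: [-1.57, -0.001, -1.588]
wrist_force: [11.8, 1.5, -2.6]
opening: 0.252
```

```bash
python3 -m inch '[0,0.02,-0.11,-0.06,0,0,-1,0,0.02,-0.11,-0.06,0,0,-1,0,0.02,-0.11,-0.06,0,0,-1,0,0.02,-0.11,-0.06,0,0,-1,0,0.02,-0.11,-0.06,0,0,-1,0,0.02,-0.11,-0.06,0,0,-1,0,0.02,-0.11,-0.06,0,0,-1,0,0.02,-0.11,-0.06,0,0,-1]'
```

```text
t: 11.35
tool_pos: [0.4703, 0.0015, 0.02]
tool_rot: [-1.57, -0.002, -1.587]
wrist_force: [11.6, 0.5, -3.1]
opening: 0.25
```

```bash
python3 -m inch '[0,0.03,-0.11,-0.06,0,0,-1,0,0.03,-0.11,-0.06,0,0,-1,0,0.03,-0.11,-0.06,0,0,-1,0,0.03,-0.11,-0.06,0,0,-1,0,0.03,-0.11,-0.06,0,0,-1,0,0.03,-0.11,-0.06,0,0,-1,0,0.03,-0.11,-0.06,0,0,-1,0,0.03,-0.11,-0.06,0,0,-1]'
```

```text
t: 12.02
tool_pos: [0.4704, 0.0012, 0.0198]
tool_rot: [-1.57, -0.003, -1.587]
wrist_force: [11.8, 1.8, -3.3]
opening: 0.249
```

```bash
python3 -m inch '[0,0.02,-0.05,-0.03,0,0,-1,0,0.02,0.02,0,0,0,-1,0,0.02,0.1,0,0,0,-1,0,0.02,0.18,0,0,0,-1,0,0.02,0.24,0,0,0,-1,0,0.02,0.28,0,0,0,-1,0,0.02,0.28,0,0,0,-1,0,0.02,0.28,0,0,0,-1]';  python3 - <<'E'
from h import *
from station import robot
print(robot.sense()["wrist_force"])
d=robot.get_image("side");np.savez("si6.npz",**d)
cv2.imwrite("pics/c6.png",cv2.resize(d["image"][155:225,230:330],(800,560),interpolation=2)[...,::-1])
E
```

```text
t: 12.68
tool_pos: [0.477, 0.0012, 0.0192]
tool_rot: [-1.571, -0.003, -1.587]
wrist_force: [-0.2, 0.1, -1.9]
opening: 0.251
[-0.20523622  0.12139483 -1.85364531]
```

View pics/c6.png

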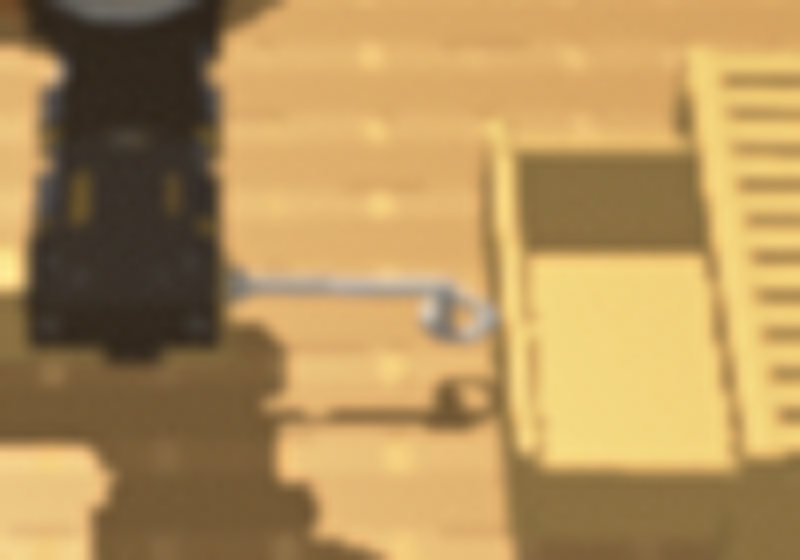

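The prong still sits at the near side of the ring (435,305), where the hole centre is about (455,315), and there's no load on it. I'll go a little further in, then lift.

```bash
python3 -m inch '[-0.02,0,0.06,0,0,0,-1,-0.02,0,0.12,0,0,0,-1,-0.02,0,0.16,0,0,0,-1,-0.02,0,0.16,0,0,0,-1]'; python3 -m inch '[0,-0.2,0,0,0,0,-1,0,-0.4,0,0,0,0,-1,0,-0.6,0,0,0,0,-1,0,-0.6,0,0,0,0,-1]'
```

```text
t: 13.07
tool_pos: [0.4813, 0.0016, 0.0193]
tool_rot: [-1.57, -0.003, -1.587]
wrist_force: [0.7, 0.9, -1.0]
opening: 0.249
t: 13.4
tool_pos: [0.4817, 0.0016, 0.0354]
tool_rot: [-1.569, -0.003, -1.587]
wrist_force: [0.3, 0.3, -2.0]
opening: 0.252
```

```bash
python3 -m inch '[0,-1,0,0,0,0,-1,0,-2,0,0,0,0,-1,0,-2.7,0,0,0,0,-1,0,-2.7,0,0,0,0,-1,0,-2.7,0,0,0,0,-1]';  python3 - <<'E'
from h import *
from station import robot
print(row(robot.sense(),[.4808,-.2314,.1],-93.1))
E
```

```text
t: 13.82
tool_pos: [0.4818, 0.0018, 0.1035]
tool_rot: [-1.567, -0.003, -1.587]
wrist_force: [-0.3, 0.3, -1.8]
opening: 0.256
(array([9.33, 0.17, 0.11]), array([-0.04,  0.36,  0.03]))
```

```bash
python3 -m inch '[1.2,0.1,0.1,0,0.1,0,-1,2.4,0.1,0.1,0,0.3,0,-1,3.6,0.1,0.1,-0.04,0.36,0.03,-1,4.8,0.1,0.1,-0.04,0.36,0.03,-1,6,0.1,0.1,-0.04,0.36,0.03,-1,7.2,0.1,0.1,-0.04,0.36,0.03,-1,8.4,0.17,0.11,-0.04,0.36,0.03,-1,9.33,0.17,0.11,-0.04,0.36,0.03,-1,9.33,0.17,0.11,-0.04,0.36,0.03,-1,9.33,0.17,0.11,-0.04,0.36,0.03,-1]'; python3 - <<'E'
from h import *
from station import robot
s=robot.sense();print(row(s,[.4808,-.2314,.0155],-93.1))
cv=np.zeros((600,800,3),np.uint8)
d=robot.get_image("side");cv[:280,:400]=cv2.resize(d["image"][220:290,200:300],(400,280),interpolation=2)
np.savez("si7.npz",**d)
d=robot.get_image("scene");cv[:400,400:]=cv2.resize(d["image"][170:270,140:240],(400,400),interpolation=2)
np.savez("sc7.npz",**d)
cv2.imwrite("pics/c7.png",cv[...,::-1])
E
```

```text
t: 14.65
tool_pos: [0.48, -0.2321, 0.0985]
tool_rot: [-1.573, 0.001, -1.627]
wrist_force: [-0.6, 0.4, -1.5]
opening: 0.25
(array([-0.02,  3.32,  0.04]), array([ 0.02, -0.02, -0.01]))
```

View pics/c7.png

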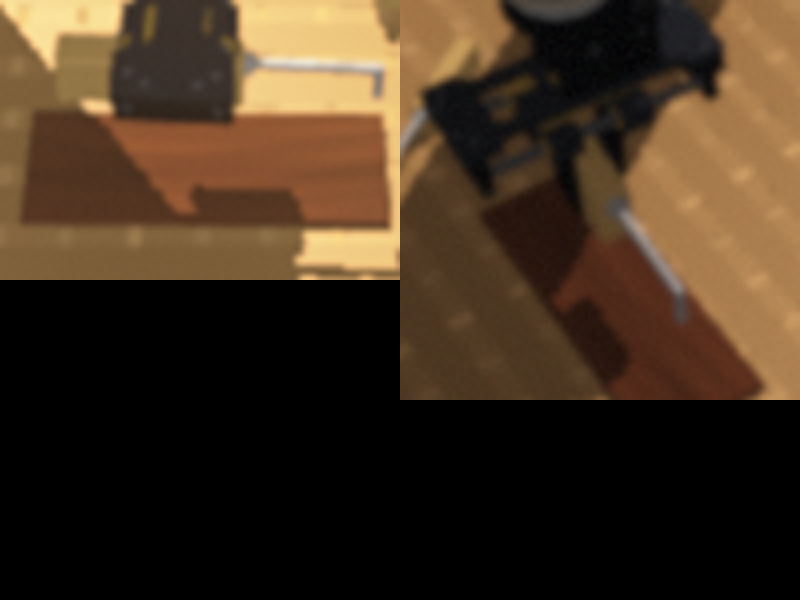

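The hook hangs level above the board in both views, with the rod from (245,63) to (380,68) in the side crop. I'll lower it.

```bash
python3 -m inch '[-0.02,1,0.04,0.02,0,0,-1,-0.02,2,0.04,0.02,0,0,-1,-0.02,2.7,0.04,0.02,0,0,-1,-0.02,3,0.04,0.02,0,0,-1,-0.02,3.2,0.04,0.02,0,0,-1,-0.02,3.3,0.04,0.02,0,0,-1,-0.02,3.3,0.04,0.02,0,0,-1]'; python3 -m inch '[0,0.03,0,0,0,0,-1,0,0.03,0,0,0,0,-1,0,0.03,0,0,0,0,-1]'
```

```text
t: 15.33
tool_pos: [0.4813, -0.2297, 0.0167]
tool_rot: [-1.57, 0.001, -1.624]
wrist_force: [0.3, -0.4, -1.2]
opening: 0.25
t: 15.58
tool_pos: [0.4816, -0.2299, 0.0166]
tool_rot: [-1.569, 0.0, -1.624]
wrist_force: [-0.6, 1.0, -1.7]
opening: 0.253
```

```bash
python3 -m inch '[0,0.06,0,-0.02,0,0,-1,0,0.1,0,-0.02,0,0,-1,0,0.1,0,-0.02,0,0,-1]'
```

```text
t: 15.83
tool_pos: [0.4816, -0.2299, 0.0141]
tool_rot: [-1.571, 0.0, -1.624]
wrist_force: [-0.3, -1.1, -1.4]
opening: 0.248
```

```bash
python3 -m inch '[0,0.04,0,0,0,0,-1,0,0.05,0,0,0,0,-1,0,0.05,0,0,0,0,-1]'
```

```text
t: 16.08
tool_pos: [0.4817, -0.2299, 0.0138]
tool_rot: [-1.571, 0.0, -1.624]
wrist_force: [-2.1, 1.8, 13.1]
opening: 0.249
```

The hook is on the board. I'll ease off and open.

```bash
python3 -m inch '[0,0,0,0,0,0,-1,0,0,0,0,0,0,-0.4,0,0,0,0,0,0,0,0,0,0,0,0,0,0,0,0,0,0,0,0,0.3,0,0,0,0,0,0,0.3,0,0,0,0,0,0,0.3]' 5; python3 -m inch '[0,0,0,0,0,0,0.3,0,0,0,0,0,0,0.3]'; python3 - <<'E'
from h import *
from station import robot
d=robot.get_image("wrist");cv=np.zeros((600,800,3),np.uint8);cv[:300,:400]=cv2.resize(d["image"],(400,300))
d=robot.get_image("side");cv[:280,400:]=cv2.resize(d["image"][220:290,200:300],(400,280),interpolation=2)
d=robot.get_image("scene");cv[300:,:]=cv2.resize(d["image"][190:290,140:273],(800,300),interpolation=2)
cv2.imwrite("pics/c8.png",cv[...,::-1])
E
```

```text
t: 16.67
tool_pos: [0.4817, -0.23, 0.0137]
tool_rot: [-1.571, 0.0, -1.624]
wrist_force: [0.5, 0.2, 0.0]
opening: 0.594
t: 16.83
tool_pos: [0.4817, -0.23, 0.0136]
tool_rot: [-1.571, 0.0, -1.624]
wrist_force: [-0.2, 0.0, -0.3]
opening: 0.644
```

View pics/c8.png

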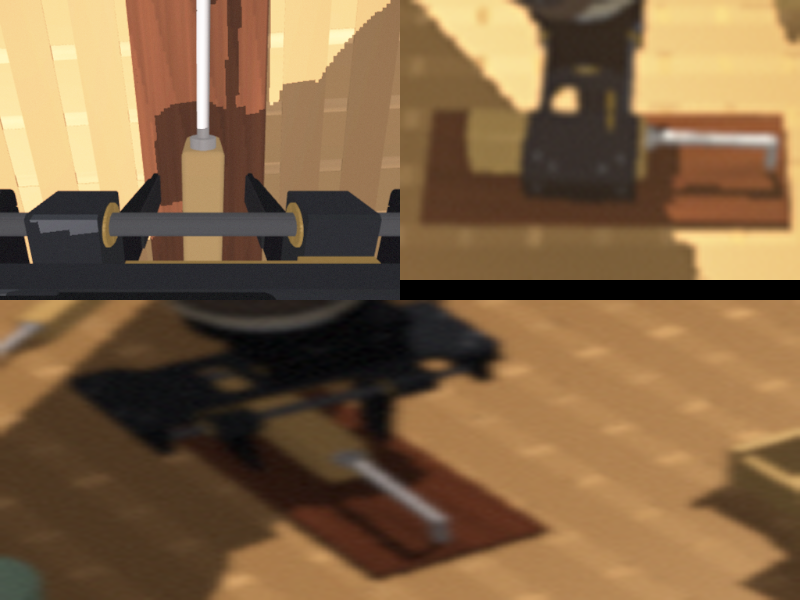

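The hook stands upright on the board and the fingers are clear on both sides (wrist crop handle x 182–222, fingers at 158 and 247). I'll lift straight up.

```bash
python3 -m inch '[0,-0.5,0,0,0,0,0.3,0,-1.5,0,0,0,0,0.3,0,-3,0,0,0,0,0.3,0,-4.5,0,0,0,0,0.3,0,-6,0,0,0,0,0.3,0,-6,-1.5,0,0,0,0.3,0,-6,-3,0,0,0,0.3,0,-6,-3,0,0,0,0.3,0,-6,-3,0,0,0,0.3]'; python3 - <<'E'
from h import *
from station import robot
d=robot.get_image("side");cv=np.zeros((600,800,3),np.uint8)
cv2.imwrite("pics/c9.png",cv2.resize(d["image"][100:340,150:450],(750,600),interpolation=2)[...,::-1])
E
```

```text
t: 17.73
tool_pos: [0.4057, -0.2259, 0.1643]
tool_rot: [-1.571, -0.0, -1.625]
wrist_force: [0.3, 0.2, -0.6]
opening: 0.65
```

View pics/c9.png

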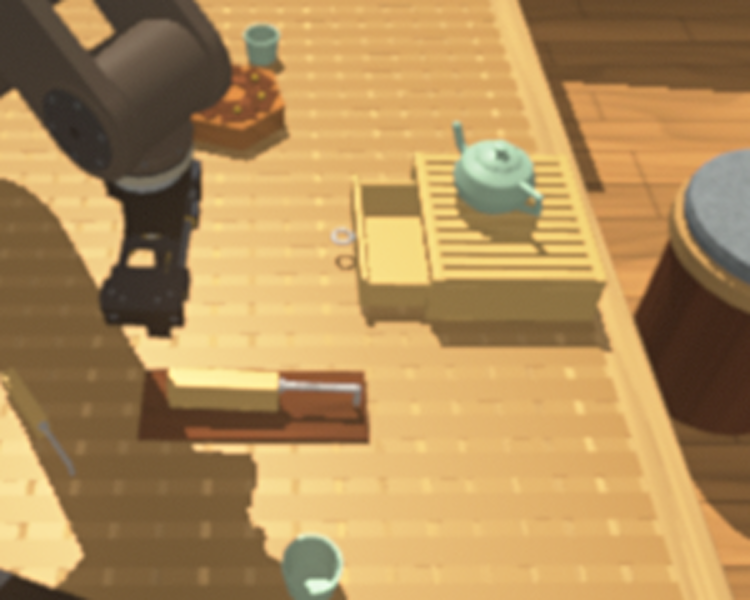

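The drawer is out, with its ring at (342,236), and the hook stands on the board at (225,390). The teapot, cups and box are where they were, so I'm handing in.

```bash
python3 -c "
from station import robot
print(robot.finish_job())"
```

```text
the job is handed in; nothing more can be done
None
```

The job is done and handed in, with about 18 s on the robot's clock.

- **Pull:** I picked up the larger bamboo hook, lowered its prong into the ring and drew the drawer out about 75–80 mm until it met the stop. I held it there from t = 10.4 to 12.0 s. The five force readings in that time were 11.4 to 11.8 N, and no reading during the pull was higher. Force is only reported at the end of each call, so any short peaks in between would not show.
- **Release:** The drawer crept back a few mm. I moved the prong towards the middle of the ring and lifted it out, with no contact force showing.
- **Setting down:** The hook touched the board with a brief 13 N push, which dropped to zero when the gripper opened.
- **Last check:** The final side picture shows the drawer out and the hook upright on its board. The teapot, both cups and the candy box appear unmoved, and the gripper was clear of everything.

No check failed. The two fixed cameras and the wrist camera disagreed on the ring's position by a few mm, mostly sideways. I used their relative offsets and confirmed up close that the prong was inside the ring.

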